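# Make up the second centrifuge carrier with the adapter that stands behind the bottles

## Task

The white round tube adapter for the empty centrifuge carrier stands at the back of the grey tray, boxed in by three bottles: first move all three bottles over to the steel tray, then fetch the adapter and stand it in the middle of the empty carrier's black cushion, between the two uprights, and after that put every bottle back on the grey tray just where it stood before. Keep the bottles upright and set everything down gently, and leave the other carrier with its adapter, the tube rack and the tip box alone.

Things in the scene. Friction and masses are not known exactly. Their poses are not given: they have to be found in the camera images.
- bottle_tray: Grey plastic tray, fixed, 155 (x) by 225 mm (y), walls 28 mm high, 5 mm thick, floor 5 mm thick. Origin: centre of underside; z up, x to its back, away from the robot. Four flush black pads, 62 mm diameter, in its floor at (x, y mm) (34, 0) for the adapter, (-30, 0), (34, 64), (34, -64) for the bottles; each thing starts within 5 mm of its pad's centre; which bottle is on which pad varies.
- steel_tray: Shallow stainless steel tray lying flat on the bench, fixed, empty at the start: the side area. 155 mm (its x) by 215 mm (its y), rim 18 mm high, wall and floor 3 mm thick. Origin: centre of its underside, z up.
- amber_bottle: Round brown glass bottle with paper label and the narrowest cap (black). 154 mm tall in all: body 58 mm diameter up to 100 mm, sloping shoulder to 120 mm, neck 25 to 28 mm diameter, screw cap 31 mm diameter from 130 to 154 mm. About 0.3 kg. Origin: centre of its underside, z up along the bottle.
- wide_bottle: Round off-white plastic centrifuge bottle with a wide mouth and wide white cap. 139 mm tall in all: body 60 mm diameter up to 104 mm, short shoulder, screw cap 47 mm diameter from 112 to 139 mm. About 0.25 kg. Origin: centre of its underside, z up along the bottle.
- square_bottle: Square off-white plastic bottle with paper label and small white cap. 139 mm tall in all: body 54 x 54 mm up to 98 mm, shoulder to 107 mm, neck 27 mm diameter, screw cap 33 mm diameter from 115 to 139 mm. About 0.25 kg. Origin: centre of its underside, z up along the bottle.
- adapter: Tube adapter: white plastic cylinder, 54 mm diameter, 46 mm tall, seven dark bores in its top and a grey band. About 0.09 kg. It stands at the back middle of the grey tray; the bottles round it leave about 7 mm gaps and are much taller. Origin: centre of its underside, z up.
- empty_carrier: The EMPTY centrifuge carrier, cast aluminium, loose, about 0.65 kg. Floor 78 (its x) by 104 mm (its y); black cushion 70 (x) by 74 mm (y) in the middle, its top 15 mm above the bench. Two slotted uprights 75 mm high, 64 mm wide, at its y ends, 80 mm apart inside. Open to its +x and -x sides, where fingers have room. Origin: centre of underside, z up.
- loaded_carrier: A carrier just like the empty one, but already holding an adapter. Leave it alone. Same size and frame; about 0.75 kg.
- tube_rack: White rack 66 x 150 mm with seven small blue-capped tubes, 76 mm tall in all, at the far side. Leave it alone. Origin: centre of its underside.
- tip_box: Closed pipette-tip box, grey with white lid, 85 x 122 x 66 mm, at the far side. Leave it alone. Origin: centre of its underside.
Mind the look-alikes: they are no part of the job. Leave any red look-alike of the wide_bottle alone.

How it is judged:
By the outcome, as a careful person would: the job done as asked, in the order asked, and still so for the second after the job is handed in, with the robot touching nothing.
It also fails if it takes over 134 s, if anything falls off the work surface, if the arm or the gripper's body presses on something with over 40 N, if the wrist force passes 120 N, or if a joint passes its speed limit or range.

## Robot

A 6-joint arm with a two-finger parallel gripper is mounted at the origin on the work surface. World frame = base frame: x ahead of the robot, y to its left, z up, the work surface at z = 0. Lengths are in m, angles in degrees, forces in N, time in s.
With the tool pointing down it reaches from about 0.25 to 0.725 m from the base axis. Payload 9.7 kg.
Tool frame: the origin (TCP) lies at the very end of the fingers, on their centre line; the grasp point (between the pads) lies grasp_offset behind it (grasp_offset is the distance from the TCP to the grasp point, in m); z points along the fingers, y is the line along which they close (so a half turn about z gives the same grasp; the last joint's range is limited). The gripper opens to 85 mm and grips with 20 to 120 N. Pads are 22 mm wide; open, the fingers measure 114 mm over their backs; the gripper's body (76 mm by 85 mm) begins 54 mm behind the grasp point. The pads swing forward as they close: fully open they stand 13 mm farther back than shut.
Start: joints at [-75.802, 4.979, 10.078, 95.1, 0, 90], TCP at [0.135, -0.533, 0.231] pointing down, gripper open.
Joint ranges: [-179.16, 179.16], [-48.56, 103.87], [-65.8, 70.77], [-126.05, 130.52], [-82.76, 87.17], [-180, 180]. Speed limits (degrees/s): [127.2, 127.2, 147.25, 180, 180, 180].

## Interface

Orientations are given as [roll, pitch, yaw] about the fixed x, y, z axes, in that order (R = Rz(yaw) Ry(pitch) Rx(roll)).
In Python, from workcell import get_obs, camera, calibration, job_done, recognise, cut_out, mark_of, grasp_offset gives the robot as it stands.
- The arm moves only by the tool servo_tool, never from a script. Its argument "moves" is a list of rows, each a list of 3 entries, a list of its own where there are three numbers: the turn, a rotation vector about the tool's x, y, z in degrees, then the shift along the tool's x, y, z in m, then the opening in per cent of the stroke, from 0 (shut) to 100 (fully open). In form: [[[ax, ay, az], [x, y, z], claw], ...]. A call has 1 to 12 rows; each row shifts and turns the commanded pose from where the row before left it, along the tool's axes as they then stand; what a row does not reach is not made up. A row lasts 1/10 s, in which the tool goes at most 50 mm and 8.59 degrees, less where a joint would pass 70% of its speed; a pose out of reach is approached as far as the arm can. A call is refused whole if a number of a shift passes 0.05 or a number of a turn 8.59, either way. A call with a gripper value outside its range is refused whole. The fingers move at their own pace and stop on an object; "force" is the grip in N (left out, the last holds). Time passes only in rows, so rows that do not move let the fingers close. It gives the time, the measured TCP pose, the force, the opening and the grip force at its end, in the units of the state.
- get_obs(): the state, without advancing time (a new reading comes with each control period).
- camera(name): name is "scene" or "top" or "wrist"; returns (picture, depth): 420x560x3 uint8, red, green, blue; 420x560 float32, m along the optical axis (not along the pixel's ray), 0 where there is no reading.
- calibration(name): a dict with "camera_matrix" (3x3 intrinsics, pixels), "dist" ([k1, k2, p1, p2, k3] as OpenCV has them; the pictures are not rectified), "R" (3x3) and "t" (3): a world point X has camera coordinates R X + t. Camera axes: x right, y down, z forward; pixel columns grow to the right and rows downward; lengths in m; the calibration is good to about 2 mm. A picture is of the moment at which its call begins: read the wrist's pose just before it. calibration takes no time and is no camera call; for the wrist camera it gives the pose at the moment of the call.
- job_done(): hands the job in; it is judged then, once.
Trained networks look in the newest picture that a camera, given by its name, has taken for a name from the list of things; names that differ only in an ending like _2 or _b are one class to them, and where a whole thing is asked for, a point or a joint stands for the part that bears it (a point fixed in the world has none). Each returns a list of dicts, best first, with "score" (0 to 1); they miss things now and then, are a little off and sometimes report something else, mostly with a low value. They report only what shows in the picture. A call takes as long as a camera call. They do not tell look-alikes from the thing itself.
- recognise(name, camera): "xyz" ([x, y, z] in m, in the coordinates of the camera as it stood for that picture, good to about 4 mm: the middle of the surface that is visible of it).
- cut_out(name, camera): "mask" (420x560 bool, what is visible of it).
- mark_of(name, camera): "xyz" ([x, y, z] in m, in the coordinates of the camera as it stood for that picture, good to about 4 mm: a listed point, or the origin of a listed thing).
The state is a dict: "time": time; "q": joint angles; "qd": joint speeds; "joint_efforts": joint torques, N m; "ee_pos": TCP position; "tcp_rot": TCP orientation; "wrist_force": force on the tool from outside, world axes, zero at the start; "torque": the same for the moment, N m; "opening": finger opening in m; "grasp_force": force on a finger pad.
Only numpy, scipy, OpenCV 4.12 (cv2) and the standard library are available. Lean on these libraries where they do the work, as an engineer would, in place of code of your own. Each camera call takes 0.05 s, during which the arm holds its last target. There are 200 camera calls.

## Working session

There is one attempt and no reset: what is moved stays moved. The work goes in short steps, Python scripts to look and compute and a tool call to move; the robot and the scene stay as the last step left them, time stands still between calls to the robot, and variables do not carry over. Pictures are saved under pics/ and viewed, at most 14 in all, crops included, and the job is handed in when it is done.

Besides the shell and the picture viewer there is one more tool, called after "Emit:" as name(argument=value, ...), one argument or row to a line, values as JSON. servo_tool: Moves the arm, as the interface text tells. Its arguments: {"type":"object","properties":{"moves":{"type":"array"},"force":{"type":"number"}},"required":["moves"]}

```bash
mkdir -p pics; ls; cat > h.py <<'E'
import numpy as np, cv2
from workcell import *
def toworld(p,c):
    return np.array(c["R"]).T@(np.array(p)-np.array(c["t"]))
def snap(n,f):
    c=calibration(n); im,d=camera(n); cv2.imwrite(f"pics/{f}.png",im[:,:,::-1]); return im,d,c
E
python3 - <<'E'
from h import *
print(get_obs()); print(grasp_offset)
for n in("top","scene"):
    im,d,c=snap(n,n+"0"); np.savez(f"{n}0.npz",im=im,d=d)
    print(n,c["R"],c["t"],c["camera_matrix"])
    for k in "bottle_tray steel_tray amber_bottle wide_bottle square_bottle adapter empty_carrier loaded_carrier".split():
        print(k,[(np.round(toworld(r["xyz"],c),3).tolist(),round(r["score"],2)) for r in mark_of(k,n)[:3]])
E
```

```text
pics
{'time': 0.0, 'q': array([-7.58010330e+01,  5.01103932e+00,  1.00339600e+01,  9.51014802e+01,
        1.50149655e-03,  8.99989722e+01]), 'qd': array([-0.0872016 ,  0.04878307, -0.02439864,  0.08914491, -0.13628895,
       -0.0466456 ]), 'joint_efforts': array([ 1.12208704e-04, -5.20387709e+01,  4.64804327e+01,  1.64474070e-02,
       -9.15388614e-05,  1.44593048e-05]), 'ee_pos': array([ 0.13485613, -0.53295619,  0.23057925]), 'tcp_rot': array([-1.79921440e+02, -1.50290443e-03,  1.41999928e+01]), 'wrist_force': array([ 0.43241368,  0.41925495, -0.65099977]), 'torque': array([-0.02113063,  0.00112919,  0.01933181]), 'grasp_force': 0.0, 'opening': 0.08514873511333669}
0.0187
top [[-0.11518911 -0.99333051  0.00509667]
 [-0.96930311  0.11127791 -0.21924577]
 [ 0.21721636 -0.03019494 -0.97565635]] [0.05524464 0.5992557  0.98853277] [[402.27483517   0.         286.08496102]
 [  0.         402.27483517 207.65292049]
 [  0.           0.           1.        ]]
bottle_tray [([0.559, 0.148, -0.002], 0.93)]
steel_tray [([0.527, -0.14, 0.002], 0.91), ([0.773, -0.144, 0.001], 0.63)]
amber_bott
[... 420 characters left out ...]
2 -0.76055062]
 [-0.52602514 -0.54961431 -0.64901591]] [ 0.42244916 -0.22606261  1.50221054] [[489.58961431   0.         274.75781283]
 [  0.         489.58961431 207.95085753]
 [  0.           0.           1.        ]]
bottle_tray [([0.553, 0.151, 0.001], 0.75)]
steel_tray [([0.529, -0.136, -0.002], 0.62)]
amber_bottle [([0.59, 0.22, 0.002], 0.67)]
wide_bottle [([0.526, 0.155, 0.005], 0.9), ([0.578, 0.356, -0.003], 0.9), ([0.589, 0.217, 0.005], 0.16)]
square_bottle [([0.586, 0.09, 0.005], 0.82)]
adapter [([0.587, 0.152, 0.002], 0.82), ([0.524, -0.133, -0.002], 0.55)]
empty_carrier [([0.425, -0.361, -0.005], 0.6)]
loaded_carrier [([0.466, 0.374, -0.002], 0.89), ([0.587, 0.155, 0.003], 0.61)]
```

View pics/top0.png

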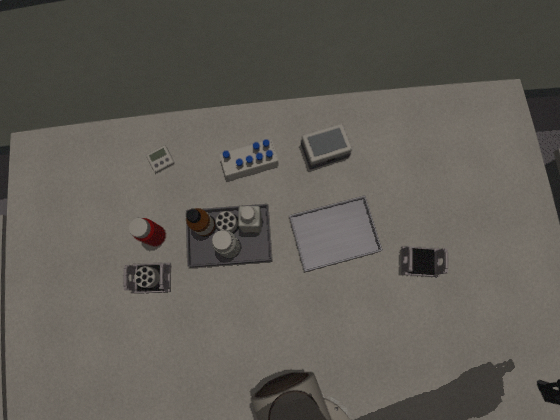

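View pics/scene0.png

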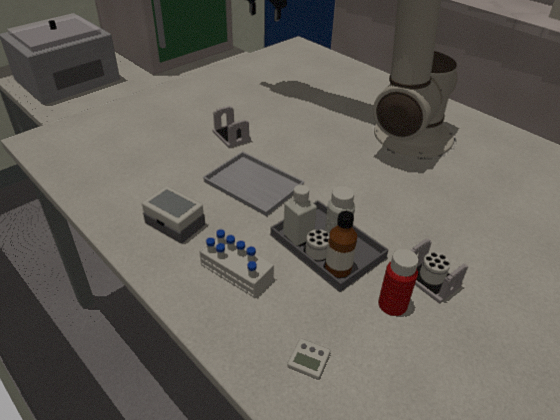

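The top view shows the grey tray at (229,236), with amber at (200,222), the adapter at (227,222), the square bottle at (249,218) and the wide bottle at (225,243). The red look-alike is at (148,232), the steel tray at (335,234) and the empty carrier at (423,262). The scene view agrees. Next I need the yaws and finer positions.

```bash
cat >> h.py <<'E'
def cloud(m,d,c):
    v,u=np.nonzero(m&(d>0)); K=np.array(c["camera_matrix"])
    p=cv2.undistortPoints(np.stack([u,v],1).astype(np.float64)[:,None],K,np.array(c["dist"],float))[:,0]
    z=d[v,u].astype(float); P=np.c_[p*z[:,None],z]
    return (P-np.array(c["t"]))@np.array(c["R"])
def rect(P):
    (cx,cy),(w,h),a=cv2.minAreaRect((P[:,:2]*1000).astype(np.float32))
    return np.round([cx,cy,w,h,a],1)
E
python3 - <<'E'
from h import *
for n in ("top",):
    im,d,c=snap(n,"top1")
    for k in "bottle_tray steel_tray empty_carrier".split():
        r=cut_out(k,n)[0]; m=cv2.erode(r["mask"].astype(np.uint8),np.ones((1,1)))>0
        P=cloud(m,d,c); z=P[:,2]
        lim={"bottle_tray":(.02,.034),"steel_tray":(-.005,.03),"empty_carrier":(.06,.085)}[k]
        Q=P[(z>lim[0])&(z<lim[1])]
        print(k,len(P),len(Q),rect(P),rect(Q),np.percentile(z,[2,50,98]).round(3))
E
```

```text
bottle_tray 2826 489 [559.3 148.1 230.1 164.9  88.1] [554.9 149.4 227.8 155.7  88.1] [0.001 0.006 0.032]
steel_tray 4463 4463 [ 531.9 -138.7  164.   216.     8.7] [ 531.9 -138.7  164.   216.     8.7] [-0.     0.004  0.02 ]
empty_carrier 1290 239 [ 425.  -370.7  125.7   81.9   78.8] [ 424.7 -360.6  104.9   62.4   79.4] [0.002 0.017 0.077]
```

Emit:
servo_tool(
  moves=[
    [[0,0,0],[0,0,-0.02],50],
    [[0,0,0],[0,0,-0.03],50],
    [[0,0,0],[0,0,-0.03],50],
  ],
  force=45,
)

```text
time: 1.4
ee_pos: [0.1348, -0.5329, 0.312]
tcp_rot: [-180.0, 0.0, 14.2]
wrist_force: [0.3, -0.7, 0.2]
opening: 0.0443
grasp_force: 0.0
```

Emit:
servo_tool(
  moves=[
    [[0,0,8.1],[0,0,0],80],
    [[0,0,8.1],[0,0,0],80],
    [[0,0,0],[0.01,-0.02,0],80],
    [[0,0,0],[0.019,-0.038,0],80],
    [[0,0,0],[0.019,-0.038,0],80],
    [[0,0,0],[0.019,-0.038,0],80],
    [[0,0,0],[0.019,-0.038,0],80],
    [[0,0,0],[0.019,-0.038,0],80],
    [[0,0,0],[0.019,-0.038,0],80],
    [[0,0,0],[0.019,-0.038,0],80],
    [[0,0,0],[0.019,-0.038,0],80],
    [[0,0,0],[0.019,-0.038,0],80],
  ],
)

```text
time: 2.6
ee_pos: [0.3288, -0.1762, 0.3115]
tcp_rot: [180.0, -0.0, -2.0]
wrist_force: [0.1, -0.7, 0.5]
opening: 0.0688
grasp_force: 0.0
```

Emit:
servo_tool(
  moves=[
    [[0,0,0],[0.019,-0.038,0],80],
    [[0,0,0],[0.019,-0.038,0],80],
    [[0,0,0],[0.019,-0.038,0],80],
    [[0,0,0],[0.019,-0.038,0],80],
    [[0,0,0],[0.019,-0.038,0],80],
    [[0,0,0],[0.019,-0.038,0],80],
    [[0,0,0],[0.019,-0.038,0],80],
    [[0,0,0],[0.015,-0.03,0],80],
    [[0,0,0],[0.008,-0.015,0],80],
    [[0,0,0],[0,0,0],80],
    [[0,0,0],[0,0,0],80],
  ],
)

```text
time: 3.7
ee_pos: [0.491, 0.0503, 0.3148]
tcp_rot: [-176.6, 0.1, 3.9]
wrist_force: [0.1, 0.3, -0.6]
opening: 0.0684
grasp_force: 0.0
```

```bash
python3 - <<'E'
from h import *
print(get_obs()["ee_pos"],get_obs()["tcp_rot"])
im,d,c=snap("wrist","w0"); np.savez("w0.npz",im=im,d=d)
print(-np.array(c["R"]).T@c["t"])
for k in "amber_bottle wide_bottle square_bottle adapter bottle_tray".split():
    print(k,[(np.round(toworld(r["xyz"],c),4).tolist(),round(r["score"],2)) for r in mark_of(k,"wrist")[:2]])
    r=cut_out(k,"wrist")
    if r:
        P=cloud(r[0]["mask"],d,c); z=P[:,2]; t=np.percentile(z,98)
        Q=P[z>t-.008]; print("  top",t.round(4),len(Q),Q.mean(0).round(4),rect(Q))
E
```

```text
[0.49102053 0.05033365 0.31483547] [-1.76588841e+02  5.22396205e-02  3.94010533e+00]
[0.56172358 0.04548634 0.45775978]
amber_bottle [([0.5898, 0.2122, 0.0045], 0.64)]
  top 0.1604 1403 [0.5901 0.2123 0.1589] [589.9 213.2  29.9  31.   44.1]
wide_bottle [([0.5803, 0.356, -0.0042], 0.95), ([0.5232, 0.1524, 0.001], 0.79)]
  top 0.1071 467 [0.5756 0.3275 0.1041] [575.6 329.   12.   47.5  80.8]
square_bottle [([0.5824, 0.081, 0.0043], 0.79), ([0.5225, 0.1491, 0.004], 0.48)]
  top 0.1457 1354 [0.5834 0.0832 0.1443] [583.5  83.4  33.5  33.3  22.8]
adapter [([0.5909, 0.1463, 0.0069], 0.71)]
  top 0.0533 2062 [0.5893 0.1487 0.0515] [587.1 147.   58.2  52.7  49.4]
bottle_tray [([0.5502, 0.1489, -0.002], 0.92)]
```

View pics/w0.png

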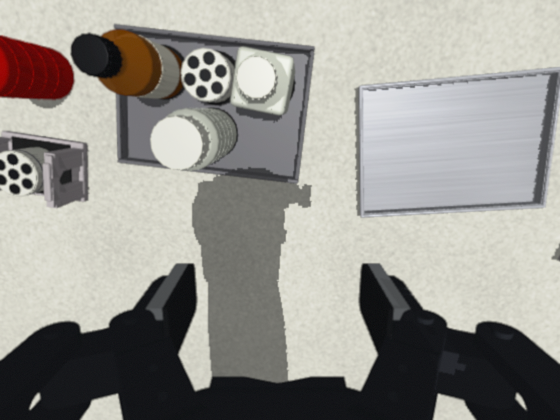

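The wrist view shows the amber cap at (97,53), the wide cap at (178,142), the square cap at (258,80), the adapter at (206,75) and the steel tray at (456,143). The arm stopped short and is slightly tilted, so I'll check the pose.

```bash
python3 - <<'E'
from h import *
o=get_obs(); print(o["q"].round(1),o["qd"].round(1),o["ee_pos"],o["tcp_rot"])
im,d,c=snap("wrist","w1")
r=cut_out("wide_bottle","wrist")
for x in r:
    P=cloud(x["mask"],d,c); z=P[:,2]; t=np.percentile(z,98); Q=P[z>t-.008]
    print(x["score"],t,len(Q),Q.mean(0).round(4),rect(Q))
for k,lo,hi in(("steel_tray",-.003,.03),("bottle_tray",.022,.034)):
    x=cut_out(k,"wrist")[0]; P=cloud(x["mask"],d,c); Q=P[(P[:,2]>lo)&(P[:,2]<hi)]; print(k,len(Q),rect(Q),np.percentile(Q[:,2],[5,50,95]))
E
```

```text
[  3.9   0.   14.4 104.4   3.4 179.9] [ 0.1  0.2  0.1 -0.1 -0.1 -0. ] [0.49134223 0.05064193 0.31481619] [-1.76568328e+02  3.20126988e-02  3.96067529e+00]
0.8 0.14580870531182236 2297 [0.5253 0.1501 0.1444] [525.  150.7  47.9  46.3  50.2]
0.55 0.10747111562236335 485 [0.576  0.3275 0.1046] [575.4 329.5  12.2  48.3  79.6]
steel_tray 26543 [ 527.  -145.7  167.6  231.2    8.4] [0.00245523 0.00404439 0.01844904]
bottle_tray 2635 [555.  149.4 224.7 155.7  87.9] [0.0238504  0.02795659 0.02967828]
```

Emit:
servo_tool(
  moves=[
    [[0,0,-5],[0,0,0],80],
    [[-3.4,0,0],[0,0,0],80],
    [[0,0,-8.45],[0,0,0],80],
    [[0,0,-8.45],[0,0,0],80],
    [[0,0,-8.45],[0,0,0],80],
    [[0,0,-8.45],[0,0,0],80],
    [[0,0,-8.45],[0,0,0],80],
    [[0,0,-8.45],[0,0,0],80],
    [[0,0,-8.45],[0,0,0],80],
    [[0,0,-8.45],[0,0,0],80],
    [[0,0,-8.45],[0,0,0],80],
    [[0,0,-8.45],[0,0,0],80],
  ],
)

```text
time: 5.65
ee_pos: [0.4914, 0.0508, 0.3148]
tcp_rot: [179.7, -0.0, 93.8]
wrist_force: [-0.2, -0.1, 0.9]
opening: 0.0683
grasp_force: 0.0
```

Emit:
servo_tool(
  moves=[
    [[0,0,-8.45],[0,0,0],80],
    [[0,0,-8.45],[0,0,0],80],
    [[0,0,-8.45],[0,0,0],80],
    [[0,0,-8.45],[0,0,0],80],
    [[0,0,-8.45],[0,0,0],80],
    [[0,0,-8.45],[0,0,0],80],
    [[0,0,-8.45],[0,0,0],80],
    [[0,0,-8.45],[0,0,0],80],
    [[0,0,-8.45],[0,0,0],80],
    [[0,0,-8.45],[0,0,0],80],
    [[0,0,0],[0,0,0],80],
    [[0,0,0],[0,0,0],80],
  ],
)

```text
time: 6.85
ee_pos: [0.4914, 0.0507, 0.3148]
tcp_rot: [179.9, 0.3, 177.7]
wrist_force: [-0.0, -0.3, 0.8]
opening: 0.0683
grasp_force: 0.0
```

Emit:
servo_tool(
  moves=[
    [[0,0,0],[-0.0106,0.0042,0.015],65],
    [[0,0,0],[-0.02,0.008,0.025],65],
    [[0,0,0],[-0.02,0.008,0.025],65],
    [[0,0,0],[-0.02,0.008,0.025],65],
    [[0,0,0],[-0.02,0.008,0.025],65],
    [[0,0,0],[0,0,0.025],65],
    [[0,0,0],[0,0,0.025],65],
    [[0,0,0],[0,0,0.018],65],
    [[0,0,0],[0,0,0.012],65],
    [[0,0,0],[0,0,0.006],65],
    [[0,0,0],[0,0,0],65],
    [[0,0,0],[0,0,0],65],
  ],
)

```text
time: 8.05
ee_pos: [0.5845, 0.0839, 0.1152]
tcp_rot: [179.9, 0.3, 177.9]
wrist_force: [-0.3, -0.8, -0.2]
opening: 0.0553
grasp_force: 0.0
```

```bash
cat >> h.py <<'E'
from scipy.spatial.transform import Rotation as Ro
def go(*t):
    o=get_obs(); R=Ro.from_euler("xyz",o["tcp_rot"],degrees=True).as_matrix()
    print("at",o["ee_pos"].round(4),"rot",o["tcp_rot"].round(2),"q",o["q"].round(0),"t",o["time"],"shift",(R.T@(np.array(t)-o["ee_pos"])).round(4))
E
python3 -c "
from h import *
go(.5834,.0832,.114); im,d,c=snap('wrist','w2')"
```

```text
at [0.5845 0.0839 0.1152] rot [179.91   0.32 177.92] q [ 8.  9.  2. 82.  0. 10.] t 8.05 shift [ 0.0011 -0.0008  0.0012]
```

View pics/w2.png

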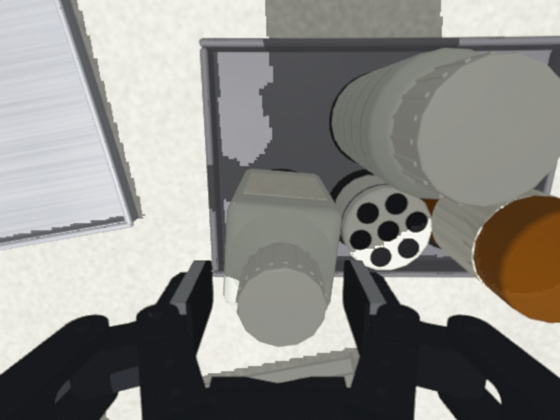

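The cap is centred between the fingers at (281,305), and the neighbours are clear. Closing.

Emit:
servo_tool(
  moves=[
    [[0,0,0],[0.001,-0.0008,0.001],45],
    [[0,0,0],[0,0,0],10],
    [[0,0,0],[0,0,0],10],
    [[0,0,0],[0,0,0],10],
    [[0,0,0],[0,0,0],10],
    [[0,0,0],[0,0,0],10],
  ],
  force=45,
)

```text
time: 8.7
ee_pos: [0.5834, 0.0833, 0.114]
tcp_rot: [179.9, 0.3, 178.0]
wrist_force: [-0.2, 1.1, 5.2]
opening: 0.0319
grasp_force: 44.9
```

Emit:
servo_tool(
  moves=[
    [[0,0,0],[0,0,-0.004],10],
    [[0,0,0],[0,0,-0.008],10],
    [[0,0,0],[0,0,-0.012],10],
    [[0,0,0],[0,0,-0.015],10],
    [[0,0,0],[0,0,-0.015],10],
    [[0,0,0],[0,0,-0.01],10],
    [[0,0,0],[0,0,-0.005],10],
  ],
)

```text
time: 9.4
ee_pos: [0.5833, 0.0831, 0.1841]
tcp_rot: [179.9, 0.4, 178.0]
wrist_force: [0.3, -0.9, -2.8]
opening: 0.0317
grasp_force: 44.8
```

```bash
python3 -c "
from h import *
go(.573,-.198,.183);print(get_obs()['torque'])"
```

```text
at [0.5833 0.0831 0.1841] rot [179.91   0.37 177.96] q [ 8.  9. 10. 90.  0. 10.] t 9.4 shift [ 0.0003 -0.2813  0.0006]
[-0.06286386 -0.0017391  -0.01847864]
```

Emit:
servo_tool(
  moves=[
    [[0,0,0],[0,-0.01,0],10],
    [[0,0,0],[0,-0.02,0],10],
    [[0,0,0],[0,-0.03,0],10],
    [[0,0,0],[0,-0.035,0],10],
    [[0,0,0],[0,-0.035,0],10],
    [[0,0,0],[0,-0.035,0],10],
    [[0,0,0],[0,-0.035,0],10],
    [[0,0,0],[0,-0.03,0],10],
    [[0,0,0],[0,-0.025,0],10],
    [[0,0,0],[0,-0.016,0],10],
    [[0,0,0],[0,-0.01,0],10],
    [[0,0,0],[0,0,0],10],
  ],
)

```text
time: 10.6
ee_pos: [0.5725, -0.1986, 0.1814]
tcp_rot: [179.9, 0.2, 177.9]
wrist_force: [-0.1, 0.7, -3.7]
opening: 0.0316
grasp_force: 45.0
```

Emit:
servo_tool(
  moves=[
    [[0,0,0],[0,0,0.008],10],
    [[0,0,0],[0,0,0.015],10],
    [[0,0,0],[0,0,0.015],10],
    [[0,0,0],[0,0,0.012],10],
    [[0,0,0],[0,0,0.008],10],
    [[0,0,0],[0,0,0.005],10],
    [[0,0,0],[0,0,0.003],10],
    [[0,0,0],[0,0,0.002],10],
    [[0,0,0],[0,0,0.001],10],
    [[0,0,0],[0,0,0.001],10],
    [[0,0,0],[0,0,0],10],
  ],
)

```text
time: 11.7
ee_pos: [0.5732, -0.1978, 0.1121]
tcp_rot: [179.9, 0.3, 178.0]
wrist_force: [0.4, -0.3, -2.2]
opening: 0.032
grasp_force: 45.0
```

Emit:
servo_tool(
  moves=[
    [[0,0,0],[0,0,0.0005],10],
    [[0,0,0],[0,0,0.0005],10],
    [[0,0,0],[0,0,0],10],
  ],
)

```text
time: 12.0
ee_pos: [0.5734, -0.1977, 0.1119]
tcp_rot: [179.9, 0.3, 178.0]
wrist_force: [-1.0, 0.3, 6.0]
opening: 0.0322
grasp_force: 45.7
```

Emit:
servo_tool(
  moves=[
    [[0,0,0],[0,0,0],45],
    [[0,0,0],[0,0,0],60],
    [[0,0,0],[0,0,0],60],
    [[0,0,0],[0,0,-0.01],60],
    [[0,0,0],[0,0,-0.02],60],
    [[0,0,0],[0,0,-0.03],60],
    [[0,0,0],[0,0,-0.03],60],
    [[0,0,0],[0.003,0.02,0],70],
    [[0,0,0],[0.006,0.036,0],80],
    [[0,0,0],[0.007,0.04,0],80],
    [[0,0,0],[0.007,0.04,0],80],
    [[0,0,0],[0.007,0.04,0],80],
  ],
)

```text
time: 13.2
ee_pos: [0.5486, -0.0195, 0.2018]
tcp_rot: [179.9, 0.3, 177.9]
wrist_force: [1.1, 0.3, 1.0]
opening: 0.0685
grasp_force: 0.0
```

Emit:
servo_tool(
  moves=[
    [[0,0,0],[0.007,0.04,0],80],
    [[0,0,0],[0.007,0.04,0],80],
    [[0,0,0],[0.007,0.04,0],80],
    [[0,0,0],[0.006,0.03,0],80],
    [[0,0,0],[0.003,0.02,0],80],
    [[0,0,0],[0,0,0],80],
    [[0,0,0],[0,0,0],80],
  ],
)

```text
time: 13.9
ee_pos: [0.5251, 0.1502, 0.2015]
tcp_rot: [179.9, 0.3, 178.0]
wrist_force: [0.5, 0.2, -1.0]
opening: 0.0678
grasp_force: 0.0
```

```bash
python3 -c "
from h import *
go(.5251,.1502,.119)"
```

```text
at [0.5251 0.1502 0.2015] rot [179.93   0.28 178.02] q [16.  4.  5. 91. -0. 18.] t 13.9 shift [ 0.0004 -0.0001  0.0825]
```

Emit:
servo_tool(
  moves=[
    [[0,0,0],[0,0,0.012],80],
    [[0,0,0],[0,0,0.025],80],
    [[0,0,0],[0,0,0.02],80],
    [[0,0,0],[0,0,0.0135],80],
    [[0,0,0],[0,0,0.008],80],
    [[0,0,0],[0,0,0.004],80],
    [[0,0,0],[0,0,0],65],
    [[0,0,0],[0,0,0],25],
    [[0,0,0],[0,0,0],25],
    [[0,0,0],[0,0,0],25],
    [[0,0,0],[0,0,0],25],
    [[0,0,0],[0,0,0],25],
  ],
)

```text
time: 15.1
ee_pos: [0.5259, 0.1504, 0.1194]
tcp_rot: [179.9, 0.3, 178.0]
wrist_force: [0.4, 0.2, 5.7]
opening: 0.0452
grasp_force: 46.7
```

Emit:
servo_tool(
  moves=[
    [[0,0,0],[0,0,-0.004],25],
    [[0,0,0],[0,0,-0.008],25],
    [[0,0,0],[0,0,-0.012],25],
    [[0,0,0],[0,0,-0.015],25],
    [[0,0,0],[0,0,-0.015],25],
    [[0,0,0],[0,0,-0.01],25],
    [[0,0,0],[0,0,-0.005],25],
  ],
)

```text
time: 15.8
ee_pos: [0.5256, 0.1503, 0.1893]
tcp_rot: [179.9, 0.4, 178.0]
wrist_force: [0.6, 0.7, -2.6]
opening: 0.0456
grasp_force: 46.3
```

Emit:
servo_tool(
  moves=[
    [[0,0,0],[0.001,-0.01,0],25],
    [[0,0,0],[0.0015,-0.02,0],25],
    [[0,0,0],[0.002,-0.03,0],25],
    [[0,0,0],[0.0025,-0.036,0],25],
    [[0,0,0],[0.0025,-0.036,0],25],
    [[0,0,0],[0.0025,-0.036,0],25],
    [[0,0,0],[0.0025,-0.036,0],25],
    [[0,0,0],[0.002,-0.033,0],25],
    [[0,0,0],[0.0015,-0.028,0],25],
    [[0,0,0],[0.001,-0.018,0],25],
    [[0,0,0],[0.001,-0.012,0],25],
    [[0,0,0],[0,0,0],25],
  ],
)

```text
time: 17.0
ee_pos: [0.494, -0.1452, 0.1865]
tcp_rot: [179.9, 0.2, 177.9]
wrist_force: [0.9, 0.6, -2.3]
opening: 0.046
grasp_force: 46.5
```

Emit:
servo_tool(
  moves=[
    [[0,0,0],[0,0,0.008],25],
    [[0,0,0],[0,0,0.015],25],
    [[0,0,0],[0,0,0.015],25],
    [[0,0,0],[0,0,0.012],25],
    [[0,0,0],[0,0,0.008],25],
    [[0,0,0],[0,0,0.005],25],
    [[0,0,0],[0,0,0.003],25],
    [[0,0,0],[0,0,0.002],25],
    [[0,0,0],[0,0,0.001],25],
    [[0,0,0],[0,0,0.001],25],
    [[0,0,0],[0,0,0.0005],25],
    [[0,0,0],[0,0,0],25],
  ],
)

```text
time: 18.2
ee_pos: [0.4954, -0.144, 0.1175]
tcp_rot: [179.9, 0.3, 178.0]
wrist_force: [-0.9, 0.9, 5.6]
opening: 0.0456
grasp_force: 47.2
```

Emit:
servo_tool(
  moves=[
    [[0,0,0],[0,0,0],60],
    [[0,0,0],[0,0,0],70],
    [[0,0,0],[0,0,0],70],
    [[0,0,0],[0,0,-0.01],70],
    [[0,0,0],[0,0,-0.02],70],
    [[0,0,0],[0,0,-0.03],70],
    [[0,0,0],[0,0,-0.03],70],
    [[0,0,0],[-0.0041,0.018,0],70],
    [[0,0,0],[-0.008,0.035,0],70],
    [[0,0,0],[-0.009,0.04,0],70],
    [[0,0,0],[-0.009,0.04,0],70],
    [[0,0,0],[-0.009,0.04,0],70],
  ],
)

```text
time: 19.4
ee_pos: [0.5401, 0.029, 0.2078]
tcp_rot: [179.9, 0.3, 177.9]
wrist_force: [1.2, -0.3, 1.0]
opening: 0.0597
grasp_force: 0.0
```

Emit:
servo_tool(
  moves=[
    [[0,0,0],[-0.009,0.04,0],70],
    [[0,0,0],[-0.009,0.04,0],70],
    [[0,0,0],[-0.009,0.04,0],70],
    [[0,0,0],[-0.008,0.035,0],70],
    [[0,0,0],[-0.005,0.02,0],70],
    [[0,0,0],[-0.003,0.012,0],70],
    [[0,0,0],[0,0,0],70],
    [[0,0,0],[0,0,0],70],
  ],
)

```text
time: 20.2
ee_pos: [0.5893, 0.2121, 0.2076]
tcp_rot: [179.9, 0.2, 177.9]
wrist_force: [-1.3, -0.5, -0.4]
opening: 0.0599
grasp_force: 0.0
```

```bash
python3 -c "
from h import *
go(.590,.2127,.130)"
```

```text
at [0.5893 0.2121 0.2076] rot [179.95   0.25 177.94] q [20. 15. 19. 94. -0. 22.] t 20.2 shift [-0.0003  0.0005  0.0776]
```

Next I descend, close, and lift 80 mm.

Emit:
servo_tool(
  moves=[
    [[0,0,0],[0,0.0005,0.012],70],
    [[0,0,0],[0,0,0.022],70],
    [[0,0,0],[0,0,0.02],70],
    [[0,0,0],[0,0,0.0125],70],
    [[0,0,0],[0,0,0.008],70],
    [[0,0,0],[0,0,0.003],70],
    [[0,0,0],[0,0,0],50],
    [[0,0,0],[0,0,0],10],
    [[0,0,0],[0,0,0],10],
    [[0,0,0],[0,0,0],10],
    [[0,0,0],[0,0,0],10],
    [[0,0,0],[0,0,0],10],
  ],
)

```text
time: 21.4
ee_pos: [0.5902, 0.2138, 0.1309]
tcp_rot: [179.9, 0.3, 178.0]
wrist_force: [-0.5, 0.7, 5.6]
opening: 0.0295
grasp_force: 45.1
```

Emit:
servo_tool(
  moves=[
    [[0,0,0],[0,0,-0.004],10],
    [[0,0,0],[0,0,-0.008],10],
    [[0,0,0],[0,0,-0.012],10],
    [[0,0,0],[0,0,-0.015],10],
    [[0,0,0],[0,0,-0.018],10],
    [[0,0,0],[0,0,-0.015],10],
    [[0,0,0],[0,0,-0.009],10],
    [[0,0,0],[0,0,-0.004],10],
    [[0,0,0],[0,0,0],10],
  ],
)

```text
time: 22.3
ee_pos: [0.5896, 0.2134, 0.2153]
tcp_rot: [179.9, 0.3, 178.0]
wrist_force: [-0.3, 0.5, -3.1]
opening: 0.0297
grasp_force: 44.7
```

```bash
python3 -c "
from h import *
go(.554,-.0695,.128)"
```

```text
at [0.5896 0.2134 0.2153] rot [179.92   0.28 177.96] q [20. 15. 20. 95. -0. 22.] t 22.3 shift [ 0.0259 -0.2841  0.0867]
```

Emit:
servo_tool(
  moves=[
    [[0,0,0],[0.001,-0.01,0],10],
    [[0,0,0],[0.002,-0.02,0],10],
    [[0,0,0],[0.003,-0.03,0],10],
    [[0,0,0],[0.003,-0.035,0],10],
    [[0,0,0],[0.003,-0.035,0],10],
    [[0,0,0],[0.003,-0.035,0],10],
    [[0,0,0],[0.003,-0.035,0],10],
    [[0,0,0],[0.003,-0.032,0],10],
    [[0,0,0],[0.003,-0.026,0],10],
    [[0,0,0],[0.002,-0.016,0],10],
    [[0,0,0],[0,-0.01,0],10],
    [[0,0,0],[0,0,0],10],
  ],
)

```text
time: 23.5
ee_pos: [0.553, -0.0706, 0.2143]
tcp_rot: [179.9, 0.2, 177.9]
wrist_force: [0.6, 0.8, -2.2]
opening: 0.0296
grasp_force: 44.9
```

Emit:
servo_tool(
  moves=[
    [[0,0,0],[0,0,0.01],10],
    [[0,0,0],[0,0,0.018],10],
    [[0,0,0],[0,0,0.018],10],
    [[0,0,0],[0,0,0.015],10],
    [[0,0,0],[0,0,0.01],10],
    [[0,0,0],[0,0,0.006],10],
    [[0,0,0],[0,0,0.003],10],
    [[0,0,0],[0,0,0.002],10],
    [[0,0,0],[0,0,0.001],10],
    [[0,0,0],[0,0,0.001],10],
    [[0,0,0],[0,0,0],10],
  ],
)

```text
time: 24.6
ee_pos: [0.5538, -0.0695, 0.1307]
tcp_rot: [179.9, 0.3, 178.0]
wrist_force: [0.5, 0.2, -2.1]
opening: 0.0301
grasp_force: 44.8
```

Emit:
servo_tool(
  moves=[
    [[0,0,0],[0,0,0.001],10],
    [[0,0,0],[0,0,0.0008],10],
    [[0,0,0],[0,0,0.0004],10],
    [[0,0,0],[0,0,0],10],
  ],
)

```text
time: 25.0
ee_pos: [0.554, -0.0695, 0.1289]
tcp_rot: [179.9, 0.3, 178.0]
wrist_force: [-1.6, 0.2, 3.6]
opening: 0.0299
grasp_force: 45.5
```

Emit:
servo_tool(
  moves=[
    [[0,0,0],[0,0,0],45],
    [[0,0,0],[0,0,0],60],
    [[0,0,0],[0,0,0],60],
    [[0,0,0],[0,0,-0.01],60],
    [[0,0,0],[0,0,-0.02],60],
    [[0,0,0],[0,0,-0.03],60],
    [[0,0,0],[0,0,-0.03],60],
    [[0,0,0],[-0.002,0.018,0],90],
    [[0,0,0],[-0.004,0.035,0],90],
    [[0,0,0],[-0.005,0.04,0],90],
    [[0,0,0],[-0.005,0.04,0],90],
    [[0,0,0],[-0.005,0.04,0],90],
  ],
)

```text
time: 26.2
ee_pos: [0.5805, 0.1041, 0.2194]
tcp_rot: [179.9, 0.3, 177.9]
wrist_force: [0.6, -0.8, -0.3]
opening: 0.077
grasp_force: 0.0
```

Emit:
servo_tool(
  moves=[
    [[0,0,0],[-0.003,0.03,0],90],
    [[0,0,0],[-0.0014,0.0156,0],90],
    [[0,0,0],[0,0,0],90],
    [[0,0,0],[0,0,0],90],
  ],
)

```text
time: 26.6
ee_pos: [0.5864, 0.1475, 0.2188]
tcp_rot: [179.9, 0.3, 178.0]
wrist_force: [0.3, 0.8, -0.5]
opening: 0.0767
grasp_force: 0.0
```

```bash
python3 - <<'E'
from h import *
im,d,c=snap("wrist","w3")
x=cut_out("adapter","wrist")
for r in x[:2]:
    P=cloud(r["mask"],d,c); z=P[:,2]; t=np.percentile(z,97); Q=P[(z>t-.005)&(z<t+.004)]
    print(r["score"],t,len(Q),rect(Q),cv2.minEnclosingCircle((Q[:,:2]*1000).astype(np.float32)))
print([toworld(r["xyz"],c).round(4) for r in mark_of("adapter","wrist")[:2]])
go(.587,.148,.2)
E
```

```text
0.91 0.05303492778903143 2729 [588.8 149.8  53.   52.7  87.4] ((588.9832763671875, 149.93060302734375), 26.902009963989258)
[array([0.5937, 0.144 , 0.0096]), array([ 0.5545, -0.0726,  0.0049])]
at [0.5865 0.1468 0.2189] rot [179.93   0.27 177.88] q [14. 12. 17. 94. -0. 16.] t 26.75 shift [-0.0004  0.0012  0.0189]
```

View pics/w3.png

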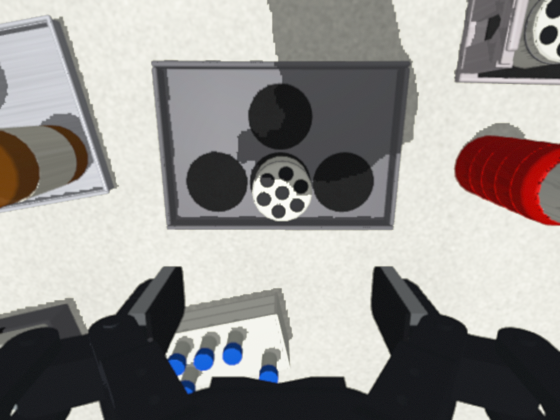

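The adapter is at (281,190) on its own and the pads at (217,182), (343,182) and (280,117) are free. I descend on it with the fingers along tray y.

Emit:
servo_tool(
  moves=[
    [[0,0,0],[-0.0024,0.0028,0.015],97],
    [[0,0,0],[0,0,0.03],97],
    [[0,0,0],[0,0,0.035],97],
    [[0,0,0],[0,0,0.035],97],
    [[0,0,0],[0,0,0.03],97],
    [[0,0,0],[0,0,0.025],97],
    [[0,0,0],[0,0,0.015],97],
    [[0,0,0],[0,0,0.01],97],
    [[0,0,0],[0,0,0.005],97],
    [[0,0,0],[0,0,0],97],
  ],
)

```text
time: 27.75
ee_pos: [0.59, 0.1509, 0.0187]
tcp_rot: [179.9, 0.3, 177.9]
wrist_force: [-0.1, -0.2, 0.2]
opening: 0.0828
grasp_force: 0.0
```

```bash
python3 -c "
from h import *
go(.589,.150,.017)"
```

```text
at [0.59   0.1509 0.0187] rot [179.92   0.27 177.95] q [14. 14. -3. 72. -0. 16.] t 27.75 shift [ 0.001  -0.0009  0.0017]
```

Emit:
servo_tool(
  moves=[
    [[0,0,0],[0.001,-0.0009,0.0015],70],
    [[0,0,0],[0,0,0],40],
    [[0,0,0],[0,0,0],40],
    [[0,0,0],[0,0,0],40],
    [[0,0,0],[0,0,0],40],
    [[0,0,0],[0,0,0],40],
  ],
  force=35,
)

```text
time: 28.35
ee_pos: [0.5894, 0.1502, 0.0182]
tcp_rot: [179.9, 0.3, 178.0]
wrist_force: [-1.2, -0.5, 5.6]
opening: 0.0526
grasp_force: 37.7
```

Emit:
servo_tool(
  moves=[
    [[0,0,0],[0,0,-0.005],40],
    [[0,0,0],[0,0,-0.012],40],
    [[0,0,0],[0,0,-0.02],40],
    [[0,0,0],[0,0,-0.03],40],
    [[0,0,0],[0,0,-0.035],40],
    [[0,0,0],[0,0,-0.035],40],
    [[0,0,0],[0,0,-0.035],40],
    [[0,0,0],[0,0,-0.025],40],
    [[0,0,0],[0,0,-0.015],40],
    [[0,0,0],[0,0,-0.008],40],
  ],
)

```text
time: 29.35
ee_pos: [0.5881, 0.1499, 0.2396]
tcp_rot: [179.9, 0.4, 178.0]
wrist_force: [0.3, -0.0, -1.7]
opening: 0.0525
grasp_force: 37.1
```

```bash
python3 -c "
from h import *
go(.425,-.31,.24)"
```

```text
at [0.5881 0.1499 0.2396] rot [179.88   0.39 177.96] q [14. 13. 20. 97.  0. 16.] t 29.35 shift [ 0.1466 -0.4654 -0.0024]
```

Emit:
servo_tool(
  moves=[
    [[0,0,0],[0.004,-0.015,0],40],
    [[0,0,0],[0.008,-0.03,0],40],
    [[0,0,0],[0.011,-0.041,0],40],
    [[0,0,0],[0.011,-0.041,0],40],
    [[0,0,0],[0.011,-0.041,0],40],
    [[0,0,0],[0.011,-0.041,0],40],
    [[0,0,0],[0.011,-0.041,0],40],
    [[0,0,0],[0.011,-0.041,0],40],
    [[0,0,0],[0.011,-0.041,0],40],
    [[0,0,0],[0.011,-0.041,0],40],
    [[0,0,0],[0.011,-0.041,0],40],
    [[0,0,0],[0.011,-0.041,0],40],
  ],
)

```text
time: 30.55
ee_pos: [0.4478, -0.3022, 0.2351]
tcp_rot: [179.9, 0.2, 177.9]
wrist_force: [1.1, 0.5, -1.5]
opening: 0.0526
grasp_force: 37.1
```

Emit:
servo_tool(
  moves=[
    [[0,0,0],[0.011,-0.041,0],40],
    [[0,0,0],[0.011,-0.041,0],40],
    [[0,0,0],[0.009,-0.03,0],40],
    [[0,0,0],[0.004,-0.02,0],40],
    [[0,0,8.2],[0,0,0],40],
    [[0,0,8.2],[0,0,0],40],
    [[0,0,8.2],[0,0,0],40],
    [[0,0,8.2],[0,0,0],40],
    [[0,0,8.2],[0,0,0],40],
    [[0,0,8.2],[0,0,0],40],
    [[0,0,8.2],[0,0,0],40],
    [[0,0,8.2],[0,0,0],40],
  ],
)

```text
time: 31.75
ee_pos: [0.4089, -0.4311, 0.2346]
tcp_rot: [179.8, -0.1, 112.0]
wrist_force: [-0.5, -0.0, -0.9]
opening: 0.0528
grasp_force: 37.1
```

Emit:
servo_tool(
  moves=[
    [[0,0,8.2],[0,0,0],40],
    [[0,0,8.2],[0,0,0],40],
    [[0,0,8.2],[0,0,0],40],
    [[0,0,8.2],[0,0,0],40],
    [[0,0,0],[0,0,0],40],
    [[0,0,0],[0,0,0],40],
  ],
)

```text
time: 32.35
ee_pos: [0.4093, -0.4312, 0.235]
tcp_rot: [179.8, -0.1, 79.8]
wrist_force: [0.6, 0.2, -1.4]
opening: 0.0523
grasp_force: 37.1
```

```bash
python3 - <<'E'
from h import *
im,d,c=snap("wrist","w4"); np.savez("w4.npz",im=im,d=d,**{k:np.array(v) for k,v in c.items()})
for k in("empty_carrier",):
    print([(toworld(r["xyz"],c).round(4),r["score"]) for r in mark_of(k,"wrist")[:2]])
    r=cut_out(k,"wrist")[0]; P=cloud(r["mask"],d,c)
    for lo,hi in((.066,.085),(-.002,.085)):
        Q=P[(P[:,2]>lo)&(P[:,2]<hi)]; print(len(Q),rect(Q))
go(.425,-.361,.1)
E
```

```text
[(array([ 0.4223, -0.3657,  0.0031]), 0.92)]
1774 [ 424.2 -360.9  102.3   63.8   79.3]
10227 [ 424.3 -359.4  124.4   79.9   80.8]
at [ 0.4097 -0.4312  0.2354] rot [ 1.7978e+02 -1.2000e-01  7.9700e+01] q [-47.  11.  18.  96.   0.  54.] t 32.5 shift [0.0715 0.002  0.1356]
```

View pics/w4.png

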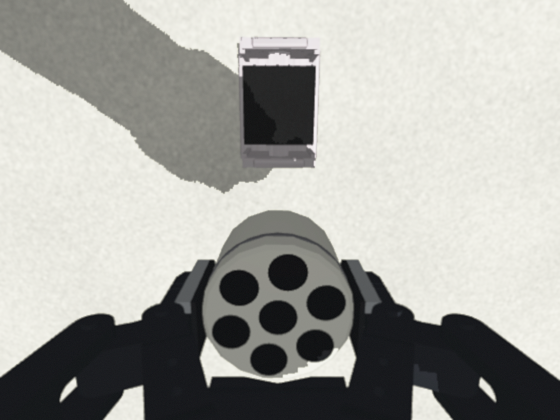

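The carrier shows at (280,105) with its cushion at (279,105) square to the tool. Next I centre over it and lower.

Emit:
servo_tool(
  moves=[
    [[0,0,0],[0.012,0.0012,0],40],
    [[0,0,0],[0.025,0,0],40],
    [[0,0,0],[0.022,0,0.01],40],
    [[0,0,0],[0.013,0,0.02],40],
    [[0,0,0],[0,0,0.03],40],
    [[0,0,0],[0,0,0.03],40],
    [[0,0,0],[0,0,0.025],40],
    [[0,0,0],[0,0,0.015],40],
    [[0,0,0],[0,0,0.005],40],
    [[0,0,0],[0,0,0],40],
    [[0,0,0],[0,0,0],40],
  ],
)

```text
time: 33.6
ee_pos: [0.4254, -0.3608, 0.1022]
tcp_rot: [179.7, -0.1, 79.6]
wrist_force: [0.1, 0.1, -0.4]
opening: 0.0527
grasp_force: 37.1
```

```bash
python3 - <<'E'
from h import *
go(.4243,-.3605,.0295)
E
```

```text
at [ 0.4254 -0.3608  0.1022] rot [ 1.7967e+02 -6.0000e-02  7.9570e+01] q [-40.   5.  -4.  81.   0.  60.] t 33.6 shift [ 0.     -0.0015  0.0727]
```

Emit:
servo_tool(
  moves=[
    [[0,0,0],[0,-0.0012,0.008],40],
    [[0,0,0],[0,0,0.015],40],
    [[0,0,0],[0,0,0.015],40],
    [[0,0,0],[0,0,0.012],40],
    [[0,0,0],[0,0,0.009],40],
    [[0,0,0],[0,0,0.006],40],
    [[0,0,0],[0,0,0.004],40],
    [[0,0,0],[0,0,0.002],40],
    [[0,0,0],[0,0,0.001],40],
    [[0,0,0],[0,0,0],40],
    [[0,0,0],[0,0,0],40],
  ],
)

```text
time: 34.7
ee_pos: [0.4242, -0.3603, 0.0292]
tcp_rot: [179.7, -0.1, 79.6]
wrist_force: [-0.1, 0.1, -0.8]
opening: 0.0526
grasp_force: 37.1
```

Emit:
servo_tool(
  moves=[
    [[0,0,0],[0,0,0.0005],40],
    [[0,0,0],[0,0,0.0005],40],
    [[0,0,0],[0,0,0],40],
  ],
)

```text
time: 35.0
ee_pos: [0.4242, -0.3603, 0.0283]
tcp_rot: [179.7, -0.1, 79.6]
wrist_force: [-0.8, 2.1, 3.7]
opening: 0.0527
grasp_force: 37.5
```

Contact. I release and rise.

Emit:
servo_tool(
  moves=[
    [[0,0,0],[0,0,0],65],
    [[0,0,0],[0,0,0],80],
    [[0,0,0],[0,0,0],80],
    [[0,0,0],[0,0,-0.008],80],
    [[0,0,0],[0,0,-0.015],80],
    [[0,0,0],[0,0,-0.03],80],
    [[0,0,0],[0,0,-0.04],80],
    [[0,0,0],[0,0,-0.04],80],
    [[0,0,0],[0,0,-0.04],80],
    [[0,0,0],[0,0,-0.025],80],
    [[0,0,0],[0,0,-0.01],80],
  ],
)

```text
time: 36.1
ee_pos: [0.4236, -0.3609, 0.2401]
tcp_rot: [179.5, 0.0, 79.6]
wrist_force: [0.5, -0.1, -0.3]
opening: 0.0684
grasp_force: 0.0
```

Emit:
servo_tool(
  moves=[
    [[0,0,-8.2],[0,0,0],70],
    [[0,0,-8.2],[0,0,0],70],
    [[0,0,-8.2],[0,0,0],70],
    [[0,0,-8.2],[0,0,0],70],
    [[0,0,-8.2],[0,0,0],70],
    [[0,0,-8.2],[0,0,0],70],
    [[0,0,-8.2],[0,0,0],70],
    [[0,0,-8.2],[0,0,0],70],
    [[0,0,-8.2],[0,0,0],70],
    [[0,0,-8.2],[0,0,0],70],
    [[0,0,-8.2],[0,0,0],70],
    [[0,0,-8.2],[0,0,0],70],
  ],
)

```text
time: 37.3
ee_pos: [0.4229, -0.3602, 0.2353]
tcp_rot: [179.9, 0.2, 178.3]
wrist_force: [0.3, 0.2, 0.7]
opening: 0.0597
grasp_force: 0.0
```

```bash
python3 - <<'E'
from h import *
go(.554,-.0695,.2)
im,d,c=snap("top","top2"); cv2.imwrite("pics/t2c.png",cv2.resize(im[180:300,270:470,::-1],None,fx=4,fy=4))
E
```

```text
at [ 0.4229 -0.3602  0.2353] rot [179.89   0.21 178.3 ] q [-41.   6.  11.  96.   0. -39.] t 37.3 shift [-0.1223  0.2944  0.0363]
```

View pics/t2c.png

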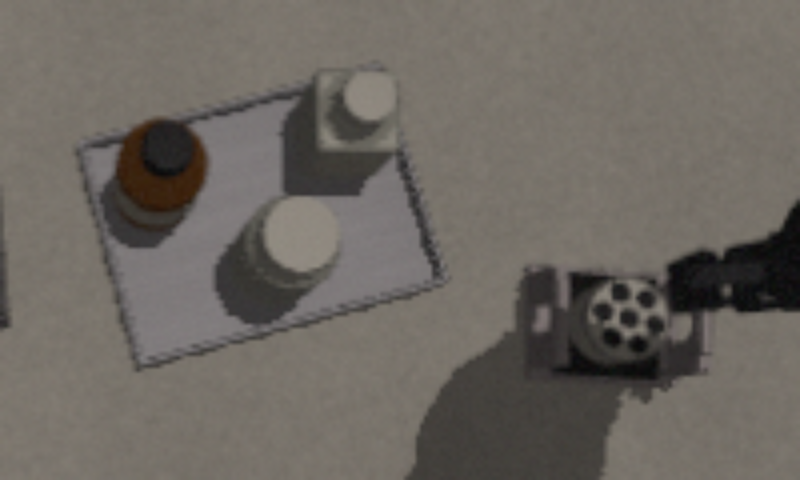

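The adapter stands in the carrier at crop (630,320), and all three bottles stand in the steel tray. Returning amber.

Emit:
servo_tool(
  moves=[
    [[0,0,0.3],[-0.006,0.0144,0],70],
    [[0,0,0],[-0.0125,0.03,0],70],
    [[0,0,0],[-0.0166,0.04,0],70],
    [[0,0,0],[-0.0166,0.04,0],70],
    [[0,0,0],[-0.0166,0.04,0],70],
    [[0,0,0],[-0.0166,0.04,0],70],
    [[0,0,0],[-0.0166,0.04,0],70],
    [[0,0,0],[-0.0125,0.03,0],70],
    [[0,0,0],[-0.0083,0.02,0],70],
    [[0,0,0],[0,0,0.02],70],
    [[0,0,0],[0,0,0],70],
    [[0,0,0],[0,0,0],70],
  ],
)

```text
time: 38.55
ee_pos: [0.5568, -0.0713, 0.2165]
tcp_rot: [179.9, 0.2, 177.6]
wrist_force: [-0.3, -0.3, -0.5]
opening: 0.0596
grasp_force: 0.0
```

```bash
python3 - <<'E'
from h import *
go(.554,-.0695,.1289)
E
```

```text
at [ 0.5568 -0.0713  0.2165] rot [179.92   0.18 177.56] q [-7.  6. 10. 93.  0. -5.] t 38.55 shift [0.0032 0.0015 0.0876]
```

Emit:
servo_tool(
  moves=[
    [[0,0,-0.4],[0.003,0.0015,0.015],70],
    [[0,0,0],[0,0,0.025],70],
    [[0,0,0],[0,0,0.022],70],
    [[0,0,0],[0,0,0.0135],70],
    [[0,0,0],[0,0,0.007],70],
    [[0,0,0],[0,0,0.003],70],
    [[0,0,0],[0,0,0],70],
    [[0,0,0],[0,0,0],70],
  ],
  force=45,
)

```text
time: 39.35
ee_pos: [0.5552, -0.0696, 0.1322]
tcp_rot: [179.9, 0.3, 178.0]
wrist_force: [-0.7, 0.3, 0.5]
opening: 0.0597
grasp_force: 0.0
```

```bash
python3 - <<'E'
from h import *
go(.554,-.0695,.1289)
E
```

```text
at [ 0.5552 -0.0696  0.1322] rot [179.93   0.33 178.05] q [-7.  5. -1. 84.  0. -5.] t 39.35 shift [0.0012 0.     0.0033]
```

Emit:
servo_tool(
  moves=[
    [[0,0,0],[0.001,0,0.003],55],
    [[0,0,0],[0,0,0],40],
    [[0,0,0],[0,0,0],10],
    [[0,0,0],[0,0,0],10],
    [[0,0,0],[0,0,0],10],
    [[0,0,0],[0,0,0],10],
    [[0,0,0],[0,0,0],10],
  ],
)

```text
time: 40.05
ee_pos: [0.5539, -0.0693, 0.1285]
tcp_rot: [179.9, 0.3, 178.1]
wrist_force: [0.1, 2.5, 2.5]
opening: 0.0295
grasp_force: 44.6
```

Emit:
servo_tool(
  moves=[
    [[0,0,0],[0,0,-0.004],10],
    [[0,0,0],[0,0,-0.008],10],
    [[0,0,0],[0,0,-0.012],10],
    [[0,0,0],[0,0,-0.015],10],
    [[0,0,0],[0,0,-0.018],10],
    [[0,0,0],[0,0,-0.015],10],
    [[0,0,0],[0,0,-0.009],10],
    [[0,0,0],[0,0,-0.004],10],
    [[0,0,0],[0,0,0],10],
  ],
)

```text
time: 40.95
ee_pos: [0.5536, -0.0696, 0.2137]
tcp_rot: [179.9, 0.3, 178.1]
wrist_force: [-0.2, 0.4, -2.8]
opening: 0.0296
grasp_force: 44.7
```

```bash
python3 - <<'E'
from h import *
go(.5902,.2138,.1309)
E
```

```text
at [ 0.5536 -0.0696  0.2137] rot [179.93   0.29 178.06] q [-7.  5.  9. 93.  0. -5.] t 40.95 shift [-0.0265  0.2843  0.0833]
```

Emit:
servo_tool(
  moves=[
    [[0,0,0],[-0.001,0.01,0],10],
    [[0,0,0],[-0.002,0.02,0],10],
    [[0,0,0],[-0.003,0.03,0],10],
    [[0,0,0],[-0.003,0.035,0],10],
    [[0,0,0],[-0.003,0.035,0],10],
    [[0,0,0],[-0.003,0.035,0],10],
    [[0,0,0],[-0.003,0.035,0],10],
    [[0,0,0],[-0.003,0.032,0],10],
    [[0,0,0],[-0.003,0.026,0],10],
    [[0,0,0],[-0.002,0.016,0],10],
    [[0,0,0],[-0.0005,0.0103,0],10],
    [[0,0,0],[0,0,0],10],
  ],
)

```text
time: 42.15
ee_pos: [0.5893, 0.2145, 0.2131]
tcp_rot: [179.9, 0.2, 178.1]
wrist_force: [-0.3, -0.7, -3.0]
opening: 0.0298
grasp_force: 44.9
```

Emit:
servo_tool(
  moves=[
    [[0,0,0],[0,0,0.01],10],
    [[0,0,0],[0,0,0.017],10],
    [[0,0,0],[0,0,0.016],10],
    [[0,0,0],[0,0,0.014],10],
    [[0,0,0],[0,0,0.008],10],
    [[0,0,0],[0,0,0.006],10],
    [[0,0,0],[0,0,0.003],10],
    [[0,0,0],[0,0,0.002],10],
    [[0,0,0],[0,0,0],10],
    [[0,0,0],[0,0,0],10],
  ],
)

```text
time: 43.15
ee_pos: [0.59, 0.2139, 0.1382]
tcp_rot: [179.9, 0.3, 178.1]
wrist_force: [0.3, 0.4, -2.8]
opening: 0.0297
grasp_force: 44.9
```

```bash
python3 - <<'E'
from h import *
go(.5902,.2138,.1309)
E
```

```text
at [0.59   0.2139 0.1382] rot [179.91   0.29 178.06] q [20. 15. 11. 86. -0. 22.] t 43.15 shift [-0.0001 -0.0001  0.0073]
```

Emit:
servo_tool(
  moves=[
    [[0,0,0],[0,0,0.003],10],
    [[0,0,0],[0,0,0.002],10],
    [[0,0,0],[0,0,0.001],10],
    [[0,0,0],[0,0,0.0007],10],
    [[0,0,0],[0,0,0.0005],10],
    [[0,0,0],[0,0,0.0005],10],
    [[0,0,0],[0,0,0],10],
  ],
)

```text
time: 43.85
ee_pos: [0.59, 0.2139, 0.1304]
tcp_rot: [179.9, 0.3, 178.1]
wrist_force: [-0.5, 0.7, 1.7]
opening: 0.0296
grasp_force: 45.3
```

Emit:
servo_tool(
  moves=[
    [[0,0,0],[0,0,0],45],
    [[0,0,0],[0,0,0],65],
    [[0,0,0],[0,0,0],65],
    [[0,0,0],[0,0,-0.01],65],
    [[0,0,0],[0,0,-0.02],65],
    [[0,0,0],[0,0,-0.025],65],
    [[0,0,0],[0,0,-0.02],65],
    [[0,0,0],[0.004,-0.018,0],80],
    [[0,0,0],[0.008,-0.035,0],80],
    [[0,0,0],[0.009,-0.04,0],80],
    [[0,0,0],[0.009,-0.04,0],80],
    [[0,0,0],[0.009,-0.04,0],80],
  ],
)

```text
time: 45.05
ee_pos: [0.5442, 0.0409, 0.2055]
tcp_rot: [179.9, 0.3, 178.1]
wrist_force: [1.6, -0.0, 0.7]
opening: 0.0685
grasp_force: 0.0
```

Emit:
servo_tool(
  moves=[
    [[0,0,0],[0.009,-0.04,0],80],
    [[0,0,0],[0.009,-0.04,0],80],
    [[0,0,0],[0.009,-0.04,0],80],
    [[0,0,0],[0.008,-0.035,0],80],
    [[0,0,0],[0.005,-0.021,0],80],
    [[0,0,0],[0.003,-0.012,0],80],
    [[0,0,0],[0,0,0],80],
    [[0,0,0],[0,0,0],80],
  ],
)

```text
time: 45.85
ee_pos: [0.4956, -0.1437, 0.2045]
tcp_rot: [179.9, 0.3, 178.1]
wrist_force: [0.3, -0.7, 0.2]
opening: 0.0683
grasp_force: 0.0
```

```bash
python3 - <<'E'
from h import *
go(.4954,-.144,.1175)
E
```

```text
at [ 0.4956 -0.1437  0.2045] rot [179.91   0.27 178.06] q [-16.  -0.   2.  92.   0. -14.] t 45.85 shift [ 0.0007 -0.0004  0.087 ]
```

Emit:
servo_tool(
  moves=[
    [[0,0,0],[0,0,0.015],80],
    [[0,0,0],[0,0,0.025],80],
    [[0,0,0],[0,0,0.02],80],
    [[0,0,0],[0,0,0.0135],80],
    [[0,0,0],[0,0,0.009],80],
    [[0,0,0],[0,0,0.005],80],
    [[0,0,0],[0,0,0],70],
    [[0,0,0],[0,0,0],60],
    [[0,0,0],[0,0,0],60],
  ],
)

```text
time: 46.75
ee_pos: [0.4962, -0.1443, 0.1175]
tcp_rot: [179.9, 0.3, 178.1]
wrist_force: [-0.3, 1.9, 0.1]
opening: 0.0513
grasp_force: 0.3
```

Emit:
servo_tool(
  moves=[
    [[0,0,0],[0,0,0],55],
    [[0,0,0],[0,0,0],25],
    [[0,0,0],[0,0,0],25],
    [[0,0,0],[0,0,0],25],
    [[0,0,0],[0,0,0],25],
    [[0,0,0],[0,0,0],25],
  ],
)

```text
time: 47.35
ee_pos: [0.4963, -0.1441, 0.1177]
tcp_rot: [179.9, 0.4, 178.1]
wrist_force: [0.0, 2.2, 5.6]
opening: 0.0462
grasp_force: 45.6
```

Emit:
servo_tool(
  moves=[
    [[0,0,0],[0,0,-0.004],25],
    [[0,0,0],[0,0,-0.008],25],
    [[0,0,0],[0,0,-0.012],25],
    [[0,0,0],[0,0,-0.015],25],
    [[0,0,0],[0,0,-0.015],25],
    [[0,0,0],[0,0,-0.01],25],
    [[0,0,0],[0,0,-0.005],25],
  ],
)

```text
time: 48.05
ee_pos: [0.4959, -0.1444, 0.1874]
tcp_rot: [180.0, 0.4, 178.1]
wrist_force: [0.2, 0.0, -2.7]
opening: 0.0459
grasp_force: 46.3
```

```bash
python3 - <<'E'
from h import *
go(.5259,.1504,.1194)
E
```

```text
at [ 0.4959 -0.1444  0.1874] rot [179.95   0.36 178.06] q [-16.  -1.  -1.  90.   0. -14.] t 48.05 shift [-0.0195  0.2956  0.0683]
```

Emit:
servo_tool(
  moves=[
    [[0,0,0],[-0.001,0.01,0],25],
    [[0,0,0],[-0.0015,0.02,0],25],
    [[0,0,0],[-0.002,0.03,0],25],
    [[0,0,0],[-0.0025,0.036,0],25],
    [[0,0,0],[-0.0025,0.036,0],25],
    [[0,0,0],[-0.0025,0.036,0],25],
    [[0,0,0],[-0.0025,0.036,0],25],
    [[0,0,0],[-0.002,0.033,0],25],
    [[0,0,0],[-0.0015,0.028,0],25],
    [[0,0,0],[-0.001,0.018,0],25],
    [[0,0,0],[-0.001,0.0126,0],25],
    [[0,0,0],[0,0,0],25],
  ],
)

```text
time: 49.25
ee_pos: [0.5251, 0.1519, 0.1854]
tcp_rot: [179.9, 0.2, 178.2]
wrist_force: [-1.0, -0.7, -2.3]
opening: 0.0455
grasp_force: 46.5
```

Emit:
servo_tool(
  moves=[
    [[0,0,0],[0,0,0.008],25],
    [[0,0,0],[0,0,0.015],25],
    [[0,0,0],[0,0,0.015],25],
    [[0,0,0],[0,0,0.012],25],
    [[0,0,0],[0,0,0.007],25],
    [[0,0,0],[0,0,0.004],25],
    [[0,0,0],[0,0,0.002],25],
    [[0,0,0],[0,0,0],25],
    [[0,0,0],[0,0,0],25],
  ],
)

```text
time: 50.15
ee_pos: [0.526, 0.1506, 0.1237]
tcp_rot: [179.9, 0.3, 178.1]
wrist_force: [0.5, -0.7, -1.8]
opening: 0.0454
grasp_force: 46.5
```

```bash
python3 - <<'E'
from h import *
go(.5268,.1505,.1197)
E
```

```text
at [0.526  0.1506 0.1237] rot [179.91   0.3  178.06] q [16.  3. -3. 83. -0. 18.] t 50.15 shift [-0.0008 -0.0001  0.004 ]
```

Emit:
servo_tool(
  moves=[
    [[0,0,0],[-0.0008,0,0.001],25],
    [[0,0,0],[0,0,0.001],25],
    [[0,0,0],[0,0,0.0008],25],
    [[0,0,0],[0,0,0.0006],25],
    [[0,0,0],[0,0,0.0005],25],
    [[0,0,0],[0,0,0.0004],25],
    [[0,0,0],[0,0,0],25],
  ],
)

```text
time: 50.85
ee_pos: [0.5269, 0.1506, 0.1197]
tcp_rot: [179.9, 0.3, 178.1]
wrist_force: [-0.4, 0.1, 5.6]
opening: 0.0454
grasp_force: 47.2
```

Emit:
servo_tool(
  moves=[
    [[0,0,0],[0,0,0],60],
    [[0,0,0],[0,0,0],75],
    [[0,0,0],[0,0,0],75],
    [[0,0,0],[0,0,-0.01],75],
    [[0,0,0],[0,0,-0.02],75],
    [[0,0,0],[0,0,-0.03],75],
    [[0,0,0],[0,0,-0.02],75],
    [[0,0,0],[-0.003,-0.02,0],65],
    [[0,0,0],[-0.006,-0.036,0],65],
    [[0,0,0],[-0.007,-0.04,0],65],
    [[0,0,0],[-0.007,-0.04,0],65],
    [[0,0,0],[-0.007,-0.04,0],65],
  ],
)

```text
time: 52.05
ee_pos: [0.5503, -0.028, 0.1997]
tcp_rot: [179.9, 0.3, 178.1]
wrist_force: [0.3, -0.6, 0.4]
opening: 0.0556
grasp_force: 0.0
```

Emit:
servo_tool(
  moves=[
    [[0,0,0],[-0.007,-0.04,0],65],
    [[0,0,0],[-0.007,-0.04,0],65],
    [[0,0,0],[-0.007,-0.04,0],65],
    [[0,0,0],[-0.0047,-0.03,0],65],
    [[0,0,0],[-0.003,-0.02,0],65],
    [[0,0,0],[0,0,0],65],
    [[0,0,0],[0,0,0],65],
  ],
)

```text
time: 52.75
ee_pos: [0.5731, -0.1974, 0.1989]
tcp_rot: [179.9, 0.2, 178.0]
wrist_force: [0.3, 0.5, 0.2]
opening: 0.0556
grasp_force: 0.0
```

```bash
python3 - <<'E'
from h import *
go(.5734,-.1977,.1119)
E
```

```text
at [ 0.5731 -0.1974  0.1989] rot [179.91   0.25 178.01] q [-19.  12.  14.  92.   0. -17.] t 52.75 shift [ 0.     -0.0004  0.087 ]
```

Emit:
servo_tool(
  moves=[
    [[0,0,0],[0,0,0.015],65],
    [[0,0,0],[0,0,0.025],65],
    [[0,0,0],[0,0,0.02],65],
    [[0,0,0],[0,0,0.0135],65],
    [[0,0,0],[0,0,0.009],65],
    [[0,0,0],[0,0,0.005],65],
    [[0,0,0],[0,0,0],65],
    [[0,0,0],[0,0,0],45],
    [[0,0,0],[0,0,0],45],
  ],
)

```text
time: 53.65
ee_pos: [0.5739, -0.1974, 0.1121]
tcp_rot: [179.9, 0.3, 178.1]
wrist_force: [0.3, -0.7, -0.4]
opening: 0.0382
grasp_force: 0.0
```

Emit:
servo_tool(
  moves=[
    [[0,0,0],[0,0,0],40],
    [[0,0,0],[0,0,0],10],
    [[0,0,0],[0,0,0],10],
    [[0,0,0],[0,0,0],10],
    [[0,0,0],[0,0,0],10],
  ],
)

```text
time: 54.15
ee_pos: [0.5739, -0.1972, 0.1119]
tcp_rot: [179.9, 0.3, 178.1]
wrist_force: [0.4, 1.6, 5.6]
opening: 0.0322
grasp_force: 44.5
```

Emit:
servo_tool(
  moves=[
    [[0,0,0],[0,0,-0.004],10],
    [[0,0,0],[0,0,-0.008],10],
    [[0,0,0],[0,0,-0.012],10],
    [[0,0,0],[0,0,-0.015],10],
    [[0,0,0],[0,0,-0.015],10],
    [[0,0,0],[0,0,-0.01],10],
    [[0,0,0],[0,0,-0.005],10],
  ],
)

```text
time: 54.85
ee_pos: [0.5737, -0.1975, 0.182]
tcp_rot: [180.0, 0.4, 178.1]
wrist_force: [-0.3, 1.0, -1.6]
opening: 0.0312
grasp_force: 44.8
```

```bash
python3 - <<'E'
from h import *
go(.5834,.0833,.114)
E
```

```text
at [ 0.5737 -0.1975  0.182 ] rot [179.96   0.36 178.06] q [-19.  12.  12.  90.   0. -17.] t 54.85 shift [0.0003 0.2809 0.0682]
```

Emit:
servo_tool(
  moves=[
    [[0,0,0],[0,0.01,0],10],
    [[0,0,0],[0,0.02,0],10],
    [[0,0,0],[0,0.03,0],10],
    [[0,0,0],[0,0.035,0],10],
    [[0,0,0],[0,0.035,0],10],
    [[0,0,0],[0,0.035,0],10],
    [[0,0,0],[0,0.035,0],10],
    [[0,0,0],[0,0.03,0],10],
    [[0,0,0],[0,0.025,0],10],
    [[0,0,0],[0,0.016,0],10],
    [[0,0,0],[0,0.0099,0],10],
    [[0,0,0],[0,0,0],10],
  ],
)

```text
time: 56.05
ee_pos: [0.5826, 0.0842, 0.1802]
tcp_rot: [179.9, 0.2, 178.1]
wrist_force: [-0.5, 0.6, -3.0]
opening: 0.0313
grasp_force: 45.0
```

Emit:
servo_tool(
  moves=[
    [[0,0,0],[0,0,0.008],10],
    [[0,0,0],[0,0,0.015],10],
    [[0,0,0],[0,0,0.015],10],
    [[0,0,0],[0,0,0.012],10],
    [[0,0,0],[0,0,0.007],10],
    [[0,0,0],[0,0,0.004],10],
    [[0,0,0],[0,0,0.002],10],
    [[0,0,0],[0,0,0],10],
    [[0,0,0],[0,0,0],10],
  ],
)

```text
time: 56.95
ee_pos: [0.5833, 0.0836, 0.1181]
tcp_rot: [179.9, 0.3, 178.1]
wrist_force: [0.5, -1.2, -2.5]
opening: 0.0316
grasp_force: 45.0
```

```bash
python3 - <<'E'
from h import *
go(.5839,.0836,.114)
E
```

```text
at [0.5833 0.0836 0.1181] rot [179.92   0.3  178.06] q [ 8.  9.  2. 83.  0. 10.] t 56.95 shift [-0.0006  0.      0.0041]
```

Emit:
servo_tool(
  moves=[
    [[0,0,0],[-0.0005,0,0.001],10],
    [[0,0,0],[0,0,0.001],10],
    [[0,0,0],[0,0,0.0008],10],
    [[0,0,0],[0,0,0.0006],10],
    [[0,0,0],[0,0,0.0005],10],
    [[0,0,0],[0,0,0.0005],10],
    [[0,0,0],[0,0,0],10],
  ],
)

```text
time: 57.65
ee_pos: [0.5838, 0.0836, 0.1139]
tcp_rot: [179.9, 0.3, 178.1]
wrist_force: [-1.2, 0.4, 4.6]
opening: 0.0317
grasp_force: 45.7
```

Release, rise and back off towards the robot, then look.

Emit:
servo_tool(
  moves=[
    [[0,0,0],[0,0,0],45],
    [[0,0,0],[0,0,0],60],
    [[0,0,0],[0,0,0],60],
    [[0,0,0],[0,0,-0.01],60],
    [[0,0,0],[0,0,-0.02],60],
    [[0,0,0],[0,0,-0.04],60],
    [[0,0,0],[0,0,-0.04],60],
    [[0,0,0],[0,0,-0.04],60],
    [[0,0,0],[0,0,-0.04],60],
    [[0,0,0],[0,0,-0.02],60],
    [[0,0,0],[0,0,0],60],
    [[0,0,0],[0,0,0],60],
  ],
)

```text
time: 58.85
ee_pos: [0.5828, 0.0833, 0.3233]
tcp_rot: [179.9, 0.3, 178.1]
wrist_force: [-0.4, -0.9, -0.7]
opening: 0.0512
grasp_force: 0.0
```

```bash
python3 - <<'E'
from h import *
im,d,c=snap("wrist","w5")
ref={"amber_bottle":(590,212.9),"wide_bottle":(525.1,150.4),"square_bottle":(583.4,83.3)}
for k in ref:
    for x in cut_out(k,"wrist")[:2]:
        P=cloud(x["mask"],d,c); z=P[:,2]; t=np.percentile(z,98); Q=P[z>t-.008]
        print(k,ref[k],round(x["score"],2),t.round(3),rect(Q))
im,d,c=snap("scene","s5")
E
```

```text
amber_bottle (590, 212.9) 0.68 0.16 [590.  213.1  29.9  30.9  56.9]
wide_bottle (525.1, 150.4) 0.65 0.146 [524.8 151.   45.9  48.   83.3]
wide_bottle (525.1, 150.4) 0.61 0.14 [582.7 336.4  42.2  13.8   9.7]
square_bottle (583.4, 83.3) 0.81 0.146 [582.9  83.5  33.9  33.2  81.5]
```

View pics/s5.png

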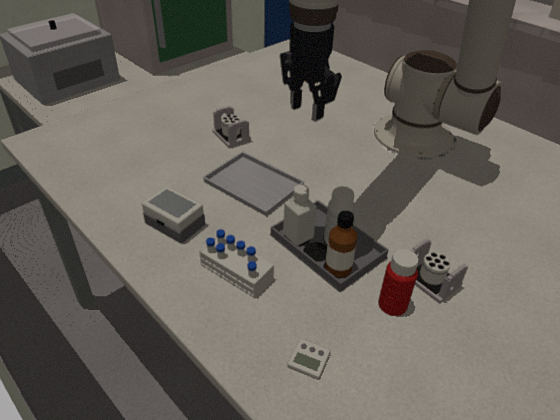

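View pics/w5.png

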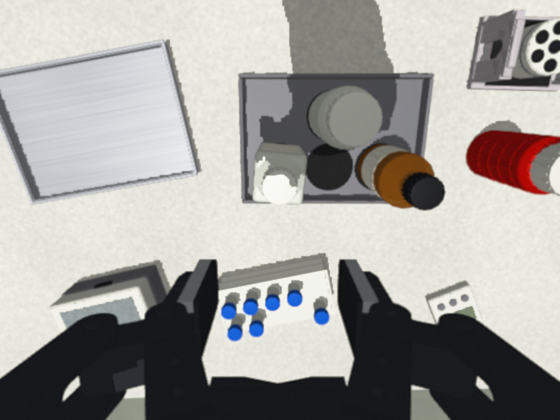

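The wrist view shows all three bottles upright on their pads, within 1 mm of where they started: square at (278,178), wide at (345,117) and amber at (400,180). In the scene view the adapter is in the carrier at (231,122) and the steel tray is empty.

```bash
python3 -c "
from workcell import job_done
print(job_done())"
```

```text
the job is handed in; nothing more can be done
None
```

The job is handed in: the adapter stands in the middle of the empty carrier's cushion, and all three bottles are back upright within about 1 mm of where they stood, at about 59 s of the 134 s allowed.

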